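# Open the folding counter display and load it

### The arm

A 6-joint arm with a two-finger parallel gripper is mounted at the origin on the work surface. World frame = base frame: x ahead of the robot, y to its left, z up, the work surface at z = 0. Lengths are in m, angles in rad, forces in N, time in s.
With the tool pointing down it reaches from about 0.35 to 0.8 m from the base axis. Payload 7.3 kg.
Tool frame: the origin (TCP) lies between the finger pads; the fingertips stand 25 mm ahead of it and the grasp point (between the pads) lies 6 mm ahead of it (r.tip_extent is the distance from the TCP to the fingertips, in m); z points along the fingers, y is the direction in which the jaws open and shut (so a half turn about z gives the same grasp; the last joint's range is limited). The gripper opens to 85 mm and grips with 20 to 120 N. Pads are 22 mm wide; open, the fingers measure 114 mm over their backs; the gripper's body (76 mm by 85 mm) begins 54 mm behind the grasp point. The pads swing forward as they close: fully open they stand 13 mm farther back than shut.
Start: joints at [-1.388, 0.342, 1.524, -0, 1.275, -0.146], TCP at [0.17, -0.497, 0.256] pointing down, gripper open.
Joint ranges: [-2.53, 2.53], [-0.77, 2.02], [0.04, 2.7], [-1, 4.14], [0.28, 2.66], [-3.11, 3.11]. Speed limits (rad/s): [2.57, 2.57, 3.14, 3.14, 3.14, 3.14].

### API

Orientations are given as a unit quaternion [x, y, z, w].
In Python, from workcell import r, command_gripper, optics gives the robot as it stands. The module is installed in compiled form; this text tells all that it offers. Calls block until the motion is done:
- r.reach(position, orientation): joint-space move of the TCP to a pose.
- r.move_straight(position, orientation=None, speed=0.15, max_force=None): straight line of the TCP; orientation=None keeps the orientation; speed is the mean speed in m/s. With max_force (N) it stops when the force on the tool has changed by that much, and returns True; else False.
- r.movej(angles): joint-space move.
- command_gripper(opening, force=None): finger opening in m; force is the grip in N (None keeps the last); returns when the fingers have stopped.
- r.hold(seconds).
- r.solve_ik(position, orientation): joint angles nearest the present ones, or None.
- r.read_state(): the state.
- optics.get_image(name): name is "scene" or "top"; returns (picture, depth): 384x512x3 uint8, red, green, blue; 384x512 float32, m along the optical axis (not along the pixel's ray), 0 where there is no reading.
- optics.camera_model(name): a dict with "K" (3x3 intrinsics, pixels), "R" (3x3) and "t" (3): a world point X has camera coordinates R X + t. Camera axes: x right, y down, z forward; pixel columns grow to the right and rows downward; lengths in m; the calibration is good to about 2 mm. A picture is of the moment at which its call begins. camera_model takes no time and is no camera call.
A pose or a line that the arm cannot do raises r.PlanningError and nothing moves.
- r.finish_job(): hands the job in, once; it reports no verdict.
The state is a dict: "time_s": time; "joint_positions": joint angles; "dq": joint speeds; "tau": joint torques, N m; "eef_pos": TCP position; "eef_rot": TCP orientation; "contact_force": force on the tool from outside, world axes, zero at the start; "torque": the same for the moment, N m; "grip_width": finger opening in m.
Only numpy, scipy, OpenCV 4.12 (cv2) and the standard library are available. Lean on these libraries where they do the work, as an engineer would, in place of code of your own. Each camera call takes 0.05 s, during which the arm holds its last target. There are 200 camera calls.

### The job

Set up the bakery's counter display: draw the lock pin out of the folded stand and park it in the notch on the same side, then lift the tray by its rear bar until it snaps over centre and stands fully open by itself. Load all the biscuit tins that are there into the left lane and all the cartons into the right lane (left and right as the robot sees them), upright, the cartons with their wide face to the front, so that every pack has slid right down against the front stop or against the pack before it. Leave the honey jar and the cinnamon shaker that stand among the packs where they are.

Things in the scene. Friction and masses are not known exactly. Their poses are not given: they have to be found in the camera images.
- stand: Folding display stand of dark wood, fixed to the counter: base frame 245 x 162 x 24 mm high, carrying a two-lane tray. Origin: on the counter, under its middle; x towards the customers (away from the robot, bar yaw), y to the robot's left, z up. A steel post 84 mm high at (-19, +104) mm holds the toggle's spring strut. The tray hinges along y at x = +125, z = 30 mm.
- tray (a joint): Tilt of the tray, rad: 0 folded flat on the base, 0.36 fully open, robot's end raised. A toggle spring holds either end: below about 0.18 it pulls shut, beyond that it snaps the tray open and holds it (against about 8 N pressed down at the top end; more may fold it). Lifting at the bar takes up to 14 N. The pin in its bore blocks it at 0.
- bar (a point): Middle of the tray's lifting bar: round steel, 10 mm diameter, 100 mm long along y, 40 mm behind the tray's rear edge (robot's end) with a free gap of 35 mm to it. Axes as the tray's (x down the slope to the customers, z square to its floor). 275 mm from the hinge. Folded, it is 40 mm above the counter with nothing beneath.
- lane_left (a point): Left lane (robot's left): middle of the foot of the front stop, where its inner face meets the lane floor. Axes turn with the tray: x down the slope, y left, z square to the floor. Lane 74 mm wide, 223 mm long (open rear edge at x = -223), side walls 22 mm and stop 34 mm high, divider 5 mm thick. Smooth floor: with the stand open, packs let go in it slide down.
- lane_right (a point): Right lane (robot's right), same size, its point and axes as for the left lane.
- bore (a point): Outer mouth of the lock bore, in a steel cheek plate on the base's right (-y) side, 42 mm above the counter: a 10 mm hole along the stand's y axis, through the 8 mm cheek and then a lug of the tray.
- pin_knob (a point): Middle of the lock pin's black knob (16 mm diameter, 30 mm long). Pin's y axis runs from knob to tip: bare steel shank, 8 mm diameter, 62 mm long, begins 15 mm from this point; tip at 77 mm. 35 g. At the start it lies level in the bore, tip inward, 39 mm of bare shank outside the cheek; it is free once drawn over 23 mm towards the stand's -y.
- notch (a point): Pin's parking notch, 90 mm beyond the bore on the same side: a U channel along the stand's y in a wooden block, 13 mm wide, 54 mm long, open at the top and outer (-y) end. Point: mid-width of the outer mouth, at the axis height of a pin lying in it (38 mm; floor at 34, walls to 50 mm). Axes as the stand's. Parked: pin level, tip inward, knob middle at about y = -27 mm.
- tin1_mid (a point): Round biscuit tin of plain metal, 60 mm diameter, 46 mm high, about 150 g, standing on the counter. The point is its centre, 23 mm above its foot; z is its own upright axis. May be absent.
- tin2_mid (a point): Round biscuit tin of plain metal, 60 mm diameter, 46 mm high, about 150 g, standing on the counter. The point is its centre, 23 mm above its foot; z is its own upright axis. May be absent.
- tin3_mid (a point): Round biscuit tin of plain metal, 60 mm diameter, 46 mm high, about 150 g, standing on the counter. The point is its centre, 23 mm above its foot; z is its own upright axis. May be absent.
- carton1_mid (a point): Plain cardboard carton with a paper band, 44 mm deep (its x) by 66 mm wide (its y) by 50 mm high, about 130 g, standing on the counter. The point is its centre, 25 mm above its foot; z is its own upright axis. May be absent.
- carton2_mid (a point): Plain cardboard carton with a paper band, 44 mm deep (its x) by 66 mm wide (its y) by 50 mm high, about 130 g, standing on the counter. The point is its centre, 25 mm above its foot; z is its own upright axis. May be absent.
- carton3_mid (a point): Plain cardboard carton with a paper band, 44 mm deep (its x) by 66 mm wide (its y) by 50 mm high, about 130 g, standing on the counter. The point is its centre, 25 mm above its foot; z is its own upright axis. May be absent.
- honey: Squat honey jar, 52 mm diameter, 75 mm high, among the packs. Not part of the job, to be left alone. Origin: centre of its foot.
- shaker: Steel cinnamon shaker, 48 mm diameter, 80 mm high, among the packs. Not part of the job, to be left alone. Origin: centre of its foot.

How it is judged:
By the outcome, as a careful person would: the job done as asked, in the order asked, and still so for the second after the job is handed in, with the robot touching nothing.
Of tin1, tin2, tin3, carton1, carton2, carton3 only 4 to 6 are there at a start; the rules pass over those that are not, and their reading is None.
At some moment in a run one of tin1, tin2, tin3, carton1, carton2, carton3 may be knocked a few centimetres aside while the robot is not near it.
It also fails if it takes over 210 s, if anything falls off the work surface, if the arm or the gripper's body presses on something with over 40 N, if the wrist force passes 120 N, or if a joint passes its speed limit or range.

## Working session

There is one attempt and no reset: what is moved stays moved. The work goes in short steps, each a Python script; the robot and the scene stay as the last script left them, time stands still between calls to the robot, and variables do not carry over. Pictures are saved under pics/ and viewed, about 12 in all and at most 16, crops included, and the job is handed in when it is done.

```bash
mkdir -p pics; ls; python3 - <<'E'
from workcell import r, command_gripper, optics
import cv2,numpy as np
for n in("scene","top"):
    p,d=optics.get_image(n); cv2.imwrite(f"pics/{n}0.png",cv2.cvtColor(p,cv2.COLOR_RGB2BGR)); np.save(f"pics/{n}0.npy",d)
    m=optics.camera_model(n); print(n,m["K"].tolist(),np.round(m["R"],4).tolist(),m["t"], -m["R"].T@m["t"], (d==0).mean())
s=r.read_state();print(s,r.tip_extent)
E
```

```text
pics
scene [[411.40989464785343, 0.0, 255.48593888140618], [0.0, 411.40989464785343, 193.68499685099275], [0.0, 0.0, 1.0]] [[0.8806, 0.4737, 0.0115], [0.3162, -0.5693, -0.7589], [-0.353, 0.6719, -0.6511]] [-0.50922752 -0.15389216  1.55338707] [ 1.04536521 -0.89007389  0.90054812] 0.003931681315104167
top [[436.51979022914105, 0.0, 257.24394764907544], [0.0, 436.51979022914105, 191.3846978049269], [0.0, 0.0, 1.0]] [[-0.0111, -0.9999, 0.0025], [-0.9935, 0.0107, -0.113], [0.113, -0.0037, -0.9936]] [9.72511545e-05 5.89414538e-01 1.14952034e+00] [ 0.45572751 -0.00194527  1.20876597] 0.003926595052083333
{'time_s': 0.1, 'joint_positions': array([-1.38799531e+00,  3.42670665e-01,  1.52486987e+00, -1.92864480e-05,
        1.27538784e+00, -1.45972757e-01]), 'dq': array([ 6.13509471e-04, -1.41491080e-03, -1.69580186e-03,  3.05262991e-05,
       -2.48351714e-04,  1.67909367e-03]), 'tau': array([ 2.07966565e-03, -4.34446871e+01, -2.46490860e+01, -1.46899156e-04,
        4.65689067e-03, -2.27595500e-06]), 'eef_pos': array([ 0.16948836, -0.49657514,  0.2557043 ]), 'eef_rot': array([ 9.86518195e-01,  1.63650252e-01, -2.15194173e-05, -6.67575958e-04]), 'contact_force': array([ 0.12590648, -0.81558022,  0.05796755]), 'torque': array([ 0.0025439 , -0.03879352,  0.03361467]), 'grip_width': 0.08534247724043516} 0.025
```

View pics/top0.png

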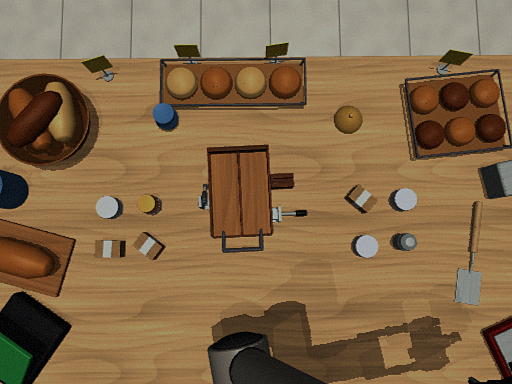

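View pics/scene0.png

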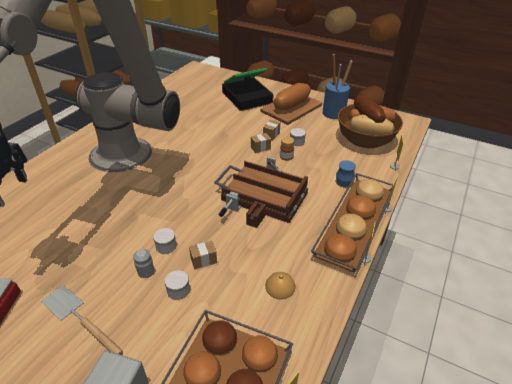

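Top view: the tins are at px (107,207), (404,199) and (366,246). The cartons are at (361,198), (110,248) and (149,244). Honey is at (148,204), the shaker at (404,241), the stand at about (240,190), the pin at (288,213) and the notch block at (282,181). All six packs are present.

```bash
cat > h.py <<'E'
from workcell import r, command_gripper, optics
import cv2,numpy as np
from scipy.spatial.transform import Rotation as Ro
def cloud(n,d):
    m=optics.camera_model(n);K,R,t=m["K"],m["R"],m["t"]
    v,u=np.mgrid[:d.shape[0],:d.shape[1]]
    c=np.stack([(u-K[0,2])/K[0,0]*d,(v-K[1,2])/K[1,1]*d,d],-1)
    return (c-t)@R
def proj(n,X):
    m=optics.camera_model(n);c=m["R"]@np.asarray(X)+m["t"];p=m["K"]@c;return p[:2]/p[2]
def ray(n,u,v,z):
    m=optics.camera_model(n);o=-m["R"].T@m["t"];d=m["R"].T@np.linalg.solve(m["K"],[u,v,1]);return o+d*(z-o[2])/d[2]
def packs(p,d,n="top",zmin=.036,zmax=.09,lim=(.25,.75,-.5,.45)):
    """top faces of free objects: world z, centre, size, yaw of long side"""
    P=cloud(n,d);z=P[...,2]
    M=((z>zmin)&(z<zmax)&(d>0)&(P[...,0]>lim[0])&(P[...,0]<lim[1])&(P[...,1]>lim[2])&(P[...,1]<lim[3])).astype(np.uint8)
    k,L,S,C=cv2.connectedComponentsWithStats(M,connectivity=4);out=[]
    for i in range(1,k):
        if 100<S[i,4]<900:
            q=P[L==i];zt=np.percentile(q[:,2],80);q=q[abs(q[:,2]-zt)<.008]
            if len(q)<20: continue
            (cx,cy),(w,h),a=cv2.minAreaRect((q[:,:2]*1000).astype(np.float32))
            if w<h:w,h,a=h,w,a+90
            rgb=np.median(p[L==i],0)
            out.append((np.round([cx,cy,zt*1000,w,h,a],1),C[i].round(),S[i,4],rgb))
    return out
def down(yaw):  # tool down, tool y (jaw axis) at world angle yaw
    y=np.array([np.cos(yaw),np.sin(yaw),0]);z=np.array([0,0,-1.]);x=np.cross(y,z)
    return Ro.from_matrix(np.stack([x,y,z],1)).as_quat()
def snap(n,name,box=None,f=1):
    p,d=optics.get_image(n);q=p
    if box: q=p[box[1]:box[3],box[0]:box[2]]
    cv2.imwrite(f"pics/{name}.png",cv2.cvtColor(cv2.resize(q,None,fx=f,fy=f,interpolation=cv2.INTER_CUBIC),cv2.COLOR_RGB2BGR));return p,d
E
python3 - <<'E'
from h import *
p=cv2.cvtColor(cv2.imread("pics/top0.png"),cv2.COLOR_BGR2RGB);d=np.load("pics/top0.npy")
for o in packs(p,d):print(*o)
P=cloud("top",d)
print("table z std",P[300:340,60:200,2].mean(),P[270:290,100:200,2].std())
M=(P[...,2]>.015)&(P[...,0]>.35)&(P[...,0]<.62)&(abs(P[...,1])<.2)
# dark brown stand
M2=M&(p.max(2)<150)&(p[...,0]>p[...,2]*1.4)
M2=cv2.morphologyEx(M2.astype(np.uint8),cv2.MORPH_OPEN,np.ones((5,5)))
k,L,S,C=cv2.connectedComponentsWithStats(M2)
for i in range(1,k):
    if S[i,4]>60:
        q=P[L==i];print(S[i],C[i],cv2.minAreaRect((q[:,:2]*1000).astype(np.float32)),np.percentile(q[:,2],[5,50,95]))
c=p[135:265,190:320];c=cv2.resize(c,None,fx=4.5,fy=4.5,interpolation=cv2.INTER_CUBIC);cv2.imwrite("pics/c1.png",cv2.cvtColor(c,cv2.COLOR_RGB2BGR))
E
```

```text
[ 730.1 -474.    58.6   51.7   39.5   90.2] [427. 140.] 489 [59. 29. 14.]
[ 566.8 -287.6   51.9   65.7   47.    49. ] [362. 198.] 437 [126.  93.  57.]
[ 563.3 -403.5   47.9   59.5   59.2   48.4] [405. 199.] 420 [164. 169. 174.]
[557.5 283.2  76.6  44.5  42.3  88.5] [148. 204.] 333 [161. 126.  53.]
[551.2 395.5  47.9  60.3  59.3  75.9] [107. 207.] 424 [164. 169. 167.]
[447.1 285.3  51.9  66.9  45.2  52.4] [148. 246.] 457 [126.  92.  56.]
[ 450.2 -395.8   79.3   39.6   38.6   89.4] [406. 242.] 307 [90. 95. 90.]
[ 439.5 -294.    48.2   59.3   58.7   25.3] [367. 246.] 425 [164. 169. 175.]
[440.6 389.8  52.   67.6  44.4  89.3] [108. 249.] 454 [126.  93.  56.]
table z std 0.006574320354645273 0.08941174952954606
[ 209  180   85   58 3518] [241.38089824 207.07475839] ((537.5901489257812, 8.79595947265625), (163.81561279296875, 226.09933471679688), 0.24502025544643402) [0.03190757 0.0366103  0.05798068]
```

View pics/c1.png

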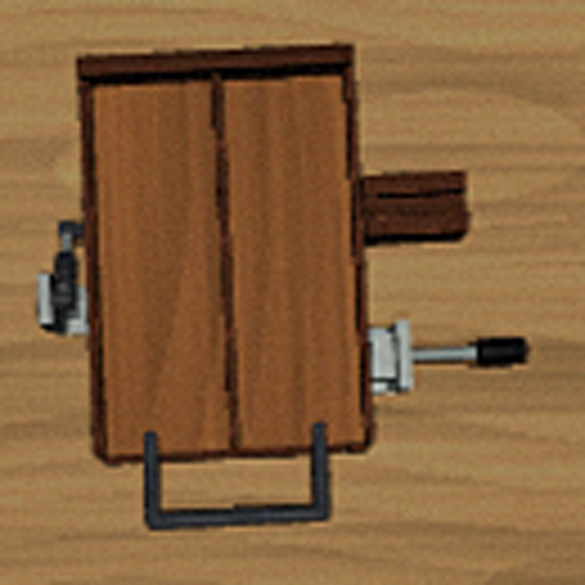

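Stand crop (4.5x, offset (190,135)): the bar runs from (152,519) to (321,516), the knob is at (499,351), the cheek's outer face is at col 411, and the notch block's outer end is at (467,207). Pack heights fit the given sizes with about +2 mm bias.

```bash
python3 - <<'E'
from h import *
d=np.load("pics/top0.npy");P=cloud("top",d)
f=lambda u,v,z:ray("top",190+(u+.5)/4.5-.5,135+(v+.5)/4.5-.5,z)
bar=f(236.5,517.5,.042);knob=f(499,351,.044)
a=f(215,75,.055);b=f(236,450,.055);y1=np.degrees(np.arctan2(*(a-b)[1::-1]))
a2=f(80,60,.055);b2=f(352,45,.055);y2=np.degrees(np.arctan2(*(a2-b2)[1::-1]))-90
s=f(420,354,.044)-knob; y3=np.degrees(np.arctan2(s[1],s[0]))-90
print("bar",bar,"knob",knob,"yaws",y1,y2,y3)
yaw=np.radians((y1+y2)/2);ex=np.array([np.cos(yaw),np.sin(yaw),0]);ey=np.array([-ex[1],ex[0],0])
o=bar+.15*ex;o[2]=0
for n,q in dict(bar=bar,knob=knob,cheek=f(411,354,.044),cheektop=f(404,354,.06),notchend=f(467,207,.05),notchslot=f(415,193,.05),cheekmid=f(390,355,.06),frontL=a2,frontR=b2,divtop=a).items():
    w=q-o;print(n,np.round([w@ex*1000,w@ey*1000],1))
print("origin",o,"yaw",np.degrees(yaw))
for n,(u,v) in dict(knob=(499,351),shank=(445,355),slot=(415,193),wallA=(415,177),wallB=(415,222),bar=(237,518),lip=(215,65)).items():
    i,j=round(135+v/4.5),round(190+u/4.5);print(n,P[i-1:i+2,j,2].round(4))
for n,X in dict(knob=knob,bar=bar,notch=o-.135*ey+.03*ex+[0,0,.04]).items():print(n,proj("scene",X-[0,0,.002]))
p=cv2.imread("pics/scene0.png");c=cv2.resize(p[140:240,200:320],None,fx=6,fy=6,interpolation=cv2.INTER_CUBIC);cv2.imwrite("pics/c2.png",c)
E
```

```text
bar [0.43356778 0.03535049 0.042     ] knob [ 0.52986257 -0.12122603  0.044     ] yaws 2.8099662388863056 2.6121708124153145 1.5496516709242627
bar [-150.    0.]
knob [ -61.2 -161. ]
cheek [ -60.  -108.7]
cheektop [ -60.7 -103.6]
notchend [  25.2 -147.3]
notchslot [  35.4 -116.9]
cheekmid [-60.8 -95.4]
frontL [126.4  78.2]
frontR [126.1 -84.7]
divtop [112.6  -1.9]
origin [0.58339989 0.0424454  0.        ] yaw 2.71106852565081
knob [0.0448 0.0441 0.046 ]
shank [ 0.0424  0.046  -0.0037]
slot [0.0479 0.0367 0.0347]
wallA [0.0481 0.0471 0.0467]
wallB [0.052  0.0559 0.0511]
bar [0.0444 0.049  0.0434]
lip [0.0662 0.0694 0.0697]
knob [222.90857702 210.300686  ]
bar [223.05001108 173.88482408]
notch [253.46181674 215.10903854]
```

View pics/c2.png

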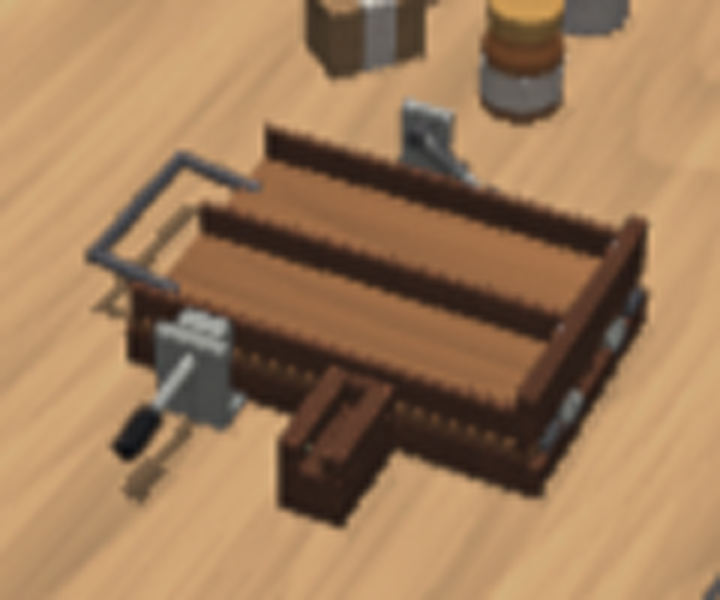

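Everything agrees with the scene view to within about 2 mm. Next I grip the knob and draw the pin, and check the notch's depth profile.

```bash
cat >> h.py <<'E'
yaw=np.radians(2.7);ex=np.array([np.cos(yaw),np.sin(yaw),0]);ey=np.array([-ex[1],ex[0],0]);ez=np.array([0,0,1.])
o=np.array([.5834,.0424,0])-.0022*ey
def W(x,y,z): return o+ex*x+ey*y+ez*z   # stand frame -> world (m)
def loc(X): w=np.asarray(X)-o; return np.array([w@ex,w@ey,w[2]])
def st(m=""): s=r.read_state();print(m,round(s["time_s"],1),"tcp",loc(s["eef_pos"]).round(4),"F",s["contact_force"].round(1),"w",round(s["grip_width"],4))
E
python3 - <<'E'
from h import *
d=np.load("pics/top0.npy");P=cloud("top",d)
for j in (280,283,286,289):
    q=[(round(1000*loc(P[i,j])[0]),round(1000*P[i,j,2])) for i in range(170,192)];print(j,q)
q=[(round(1000*loc(P[181,j])[1]),round(1000*P[181,j,2])) for j in range(268,300,1)];print(q)
Q=down(yaw); Q2=down(yaw+np.pi)
k=np.array([.5299,-.1212,.042])
for q in (Q,Q2): print(r.solve_ik(k+[0,0,.1],q))
E
```

```text
280 [(63, 5), (60, 5), (58, 1), (56, 0), (45, 49), (43, 49), (40, 49), (37, 52), (36, 38), (34, 33), (31, 34), (28, 34), (26, 35), (21, 50), (18, 52), (15, 51), (13, 51), (11, 44), (11, 21), (10, 1), (8, 1), (5, -1)]
283 [(63, 0), (60, 1), (58, 0), (47, 52), (45, 46), (42, 49), (39, 51), (36, 51), (36, 35), (33, 38), (30, 36), (28, 33), (25, 35), (20, 50), (17, 53), (15, 53), (12, 53), (11, 37), (11, 17), (11, -6), (7, 1), (5, -1)]
286 [(63, 1), (60, 2), (57, -1), (47, 52), (44, 49), (41, 50), (39, 52), (36, 49), (36, 32), (32, 38), (30, 34), (27, 36), (23, 47), (20, 53), (17, 49), (15, 47), (12, 50), (11, 38), (11, 15), (10, -1), (7, -1), (4, 0)]
289 [(63, -1), (59, 3), (57, 0), (46, 51), (44, 49), (41, 52), (38, 51), (36, 50), (35, 35), (32, 35), (29, 36), (27, 35), (23, 44), (19, 50), (16, 52), (14, 49), (11, 50), (11, 34), (10, 12), (9, -1), (6, 2), (4, -2)]
[(-77, 60), (-79, 57), (-82, 58), (-85, 51), (-88, 50), (-90, 49), (-94, 31), (-97, 31), (-99, 35), (-102, 32), (-105, 31), (-107, 33), (-110, 34), (-113, 32), (-115, 35), (-118, 33), (-121, 34), (-124, 35), (-126, 36), (-129, 39), (-132, 34), (-134, 35), (-137, 36), (-140, 32), (-143, 35), (-145, 34), (-151, 1), (-154, 0), (-157, -4), (-159, 3), (-162, 1), (-165, -1)]
[-3.65870216e-01  4.92241111e-01  1.63005089e+00 -4.44089210e-16
  1.01930066e+00 -4.12994106e-01]
[-3.65870216e-01  4.92241111e-01  1.63005089e+00 -4.44089210e-16
  1.01930066e+00  2.72859855e+00]
```

Slot centre measures x ≈ 29 and its mouth y ≈ -146, matching bore + 90. Executing the pin move.

```bash
python3 - <<'E'
from h import *
Q=down(yaw);T=.006
k=loc([.5299,-.1212,0]);print(k)
kx,ky=k[0],k[1]
command_gripper(.04,40)
r.reach(W(kx,ky,.13),Q)
r.move_straight(W(kx,ky,.042+T),Q,speed=.12,max_force=15); st("at knob")
command_gripper(0.0,40); st("gripped")
print(r.move_straight(W(kx,ky-.043,.042+T),Q,speed=.06,max_force=25)); st("drawn")
r.move_straight(W(kx,ky-.043,.078+T),Q,speed=.1)
r.move_straight(W(.029,ky-.043,.078+T),Q,speed=.12)
st("carry")
snap("scene","p1",(190,130,330,250),5)
E
```

```text
[-0.06114722 -0.15869819  0.        ]
at knob 3.4 tcp [-0.0607 -0.159   0.0486] F [0.5 0.3 0.3] w 0.04
gripped 3.7 tcp [-0.0608 -0.1589  0.0486] F [ 0.8 -0.7  0.4] w 0.0141
False
drawn 4.6 tcp [-0.0613 -0.2015  0.0479] F [0.4 0.5 0.1] w 0.0143
carry 6.0 tcp [ 0.0283 -0.2016  0.0835] F [-0.3 -0.3 -0. ] w 0.0145
```

View pics/p1.png

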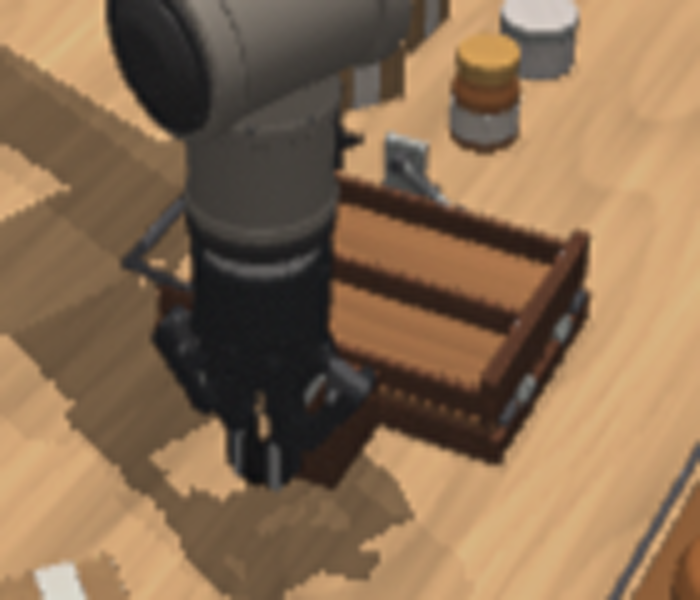

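The gripper carries the knob; the pin is hidden behind the fingers. Width 14 mm confirms the grasp. Lowering into the notch with a force guard.

```bash
python3 - <<'E'
from h import *
Q=down(yaw);T=.006
r.move_straight(W(.029,-.173,.078+T),Q,speed=.1)
print(r.move_straight(W(.029,-.173,.0395+T),Q,speed=.05,max_force=5)); st("down")
command_gripper(.035); st("open")
r.move_straight(W(.029,-.173,.14),Q,speed=.15)
r.reach(W(-.15,-.05,.2),Q)
p,d=snap("top","p2",(190,135,320,265),4.5); st()
p2,_=snap("scene","p2s",(190,130,330,250),5)
import os
a=cv2.imread("pics/p2.png");b=cv2.imread("pics/p2s.png");b=cv2.resize(b,(390,334));a=cv2.resize(a,(400,400));b=cv2.copyMakeBorder(b,0,66,0,0,0);cv2.imwrite("pics/p2b.png",np.hstack([a,b]))
E
```

```text
True
down 7.2 tcp [ 0.0285 -0.1729  0.0465] F [-1.6  0.3  7.2] w 0.0146
open 7.5 tcp [ 0.0278 -0.1727  0.0456] F [-0.5  0.2  0. ] w 0.0352
 9.2 tcp [-0.1488 -0.0507  0.1997] F [0.3 0.  0.5] w 0.0353
```

View pics/p2b.png

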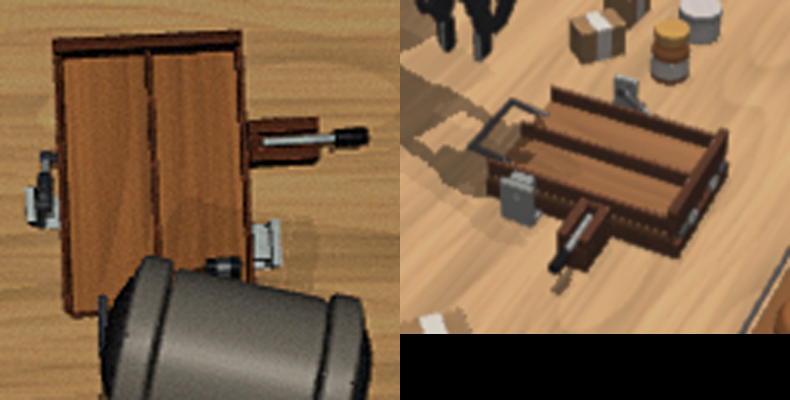

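The pin lies level in the notch, tip inward (knob at crop (350,136) in the top view). Now lifting the bar along its arc.

```bash
python3 - <<'E'
from h import *
Q=down(yaw);T=.006
def b(t):return W(.125-.275*np.cos(t)+.01*np.sin(t),0,.03+.275*np.sin(t)+.01*np.cos(t)+T)
command_gripper(.03,40)
r.reach(W(-.15,0,.13),Q)
print(r.move_straight(b(0),Q,speed=.1,max_force=12)); st("bar")
command_gripper(0,60); st("grip")
for t in np.arange(.06,.37,.06):
    print(t,r.move_straight(b(t),Q,speed=.06,max_force=45)); st()
command_gripper(.032); st("open")
r.move_straight(b(.36)+[0,0,.1],Q,speed=.12)
r.reach(W(-.2,-.05,.33),Q)
p,d=snap("top","p3",(190,135,320,265),4);p2,_=snap("scene","p3s",(190,130,330,250),5)
a=cv2.imread("pics/p3.png");s=cv2.imread("pics/p3s.png");s=cv2.resize(s,(390,334));a=cv2.resize(a,(400,400));s=cv2.copyMakeBorder(s,0,66,0,0,0);cv2.imwrite("pics/p3b.png",np.hstack([a,s]))
np.save("pics/top3.npy",d)
P=cloud("top",d)
# slope along both lane floors
for yy in (.04,-.04):
    q=[]
    L=np.stack([(P-o)@ex,(P-o)@ey],-1)
    m=(abs(L[...,1]-yy)<.02)&(L[...,0]>-.05)&(L[...,0]<.1)
    print(yy,np.polyfit(L[m][:,0],P[m][:,2],1))
E
```

```text
False
bar 10.9 tcp [-0.1495 -0.0002  0.0466] F [-0.2 -0.7  0.2] w 0.0299
grip 11.3 tcp [-0.1508  0.      0.0465] F [-4.2 -1.9  5.1] w 0.0079
0.06 False
 11.7 tcp [-0.1498  0.      0.0622] F [-3.4 -2.7 -9.9] w 0.0079
0.12 False
 12.1 tcp [-1.477e-01  1.000e-04  7.930e-02] F [-6.2 -2.4 -4.8] w 0.0079
0.18 False
 12.5 tcp [-0.1446  0.      0.0962] F [-7.4 -2.1 -0.3] w 0.0077
0.24 False
 13.0 tcp [-0.1405  0.      0.1127] F [-8.7 -2.5  6.8] w 0.0078
0.3 False
 13.4 tcp [-0.1351  0.      0.1291] F [-9.9 -1.5 11.8] w 0.0078
0.36 False
 13.8 tcp [-0.1296  0.      0.1439] F [-8.5 -2.5  7.6] w 0.0078
open 14.2 tcp [-0.128   0.      0.1429] F [ 1.  -0.2 -0.4] w 0.0321
0.04 [-0.37459635  0.08379599]
-0.04 [-0.37658658  0.08363025]
```

View pics/p3b.png

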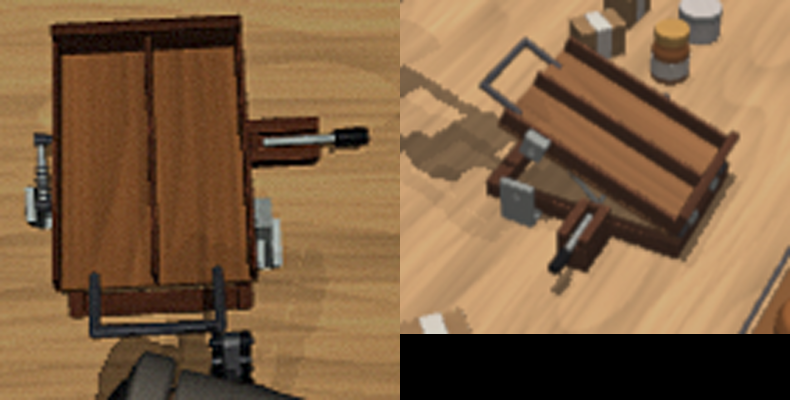

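The tray stands open at a measured 0.359 rad. Writing the pick-and-place helper and loading the first carton.

```bash
cat >> h.py <<'E'
TH=.36;u3=-ex*np.cos(TH)+ez*np.sin(TH);n3=ex*np.sin(TH)+ez*np.cos(TH)   # upslope, floor normal
def lane(y,s,h): return W(.1155,y,.0385)+u3*s+n3*h
def tiltq(sg):
    y=sg*u3;z=-n3;return Ro.from_matrix(np.stack([np.cross(y,z),y,z],1)).as_quat()
def find():
    p,d=optics.get_image("top");t,c,oth=[],[],[]
    for f,px,_,rgb in packs(p,d):
        if abs(f[1])<200 or f[0]>650: continue
        (c if 50<f[2]<56 and f[3]>61 else t if 44<f[2]<=50 else oth).append(f)
    print("tins",[x[:2].tolist() for x in t],"cartons",[x[[0,1,3,4,5]].tolist() for x in c],"other",[x[:3].tolist() for x in oth])
    return t,c
def go(f,kind,s,yl,grip=40):
    hg=.032 if kind=="tin" else .028; op=.077 if kind=="tin" else .062
    axes=[np.radians(f[5]+90)] if kind=="carton" else np.radians([45,-45])
    q0=np.array(r.read_state()["joint_positions"]);best=None
    pos=np.array([f[0]/1000,f[1]/1000,0])
    for a in axes:
        for k in (0,np.pi):
            qa=r.solve_ik(pos+[0,0,.15],down(a+k))
            if qa is None: continue
            for sg in (1,-1):
                qb=r.solve_ik(lane(yl,s,.12),tiltq(sg))
                if qb is None: continue
                c=abs(qa[5]-q0[5])+abs(qb[5]-qa[5])
                if best is None or c<best[0]: best=(c,a+k,sg)
    print("plan",best); _,a,sg=best; Q=down(a)
    command_gripper(op,grip)
    r.reach(pos+[0,0,.15],Q)
    if r.move_straight(pos+[0,0,hg+.006],Q,speed=.12,max_force=10): print("!! touched on the way down")
    command_gripper(.02,grip); st("grip"); w=r.read_state()["grip_width"]
    if not (.055<w<.064 if kind=="tin" else .038<w<.049): print("!! width",w)
    r.move_straight(pos+[0,0,.22],Q,speed=.2)
    r.reach(lane(yl,s,hg+.10),tiltq(sg))
    hit=r.move_straight(lane(yl,s,hg+.006+.004),tiltq(sg),speed=.08,max_force=6); st("lowered hit=%s"%hit)
    return sg,hg
def release(kind,s,yl,sg,hg):
    command_gripper(.075 if kind=="tin" else .062)
    r.hold(.3)
    r.move_straight(lane(yl,s,hg+.10),tiltq(sg),speed=.12); st("released")
E
python3 - <<'E'
from h import *
t,c=find()
f=min(c,key=lambda x:abs(x[0]-447)+abs(x[1]-285));print(f)
s=.022+.035
sg,hg=go(f,"carton",s,-.0395)
snap("scene","p4",(190,130,330,250),5)
E
```

```text
tins [[563.5, -402.9], [550.6, 395.4], [439.4, -294.0]] cartons [[566.9, -287.6, 65.8, 46.2, 49.2], [446.7, 285.2, 67.1, 45.1, 52.6], [440.5, 389.3, 68.2, 44.5, 89.3]] other [[557.1, 283.7, 76.5], [450.2, -396.2, 78.8]]
[446.7 285.2  51.9  67.1  45.1  52.6]
plan (np.float64(2.583301679633492), np.float64(5.630432166933707), -1)
grip 19.0 tcp [-0.1246  0.2514  0.0348] F [-0.4 -0.8  5.6] w 0.0433
lowered hit=False 22.8 tcp [ 0.076  -0.0395  0.0947] F [ 0.3 -0.5 -0.7] w 0.0437
```

View pics/p4.png

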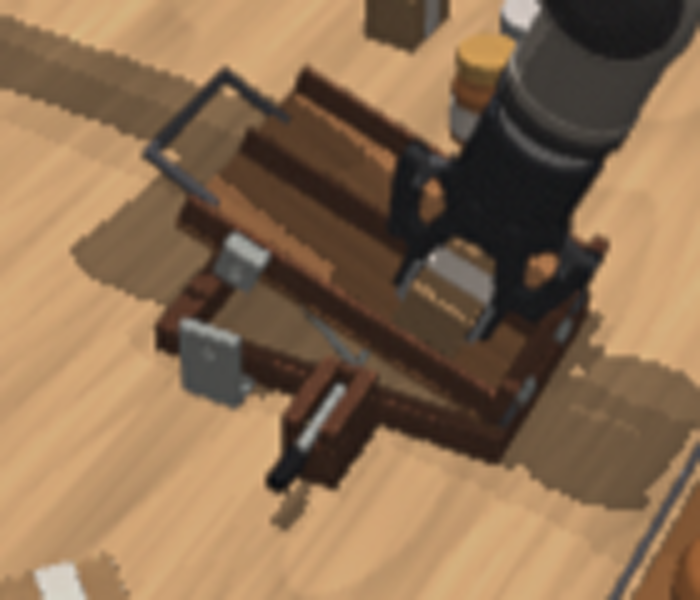

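The carton is in the right lane between the walls, unobstructed. Releasing, then checking that it slid down.

```bash
cat >> h.py <<'E'
def inlane():
    p,d=optics.get_image("top");P=cloud("top",d);w=P-o
    F=lane(0,0,.002)-o;s=(w-F)@u3;y=w@ey;h=(w-F)@n3
    M=((h>.039)&(h<.06)&(s>-.02)&(s<.24)&(abs(y)<.085)).astype(np.uint8)
    k,L,S,C=cv2.connectedComponentsWithStats(M,connectivity=4)
    for i in range(1,k):
        if S[i,4]>60:
            m=L==i;print("lane s %.0f..%.0f y %.0f..%.0f h %.0f n %d"%(*np.percentile(s[m],[2,98])*1000,*np.percentile(y[m],[2,98])*1000,np.median(h[m])*1000,S[i,4]))
    m=(abs(y-.0395)<.02)&(s>.02)&(s<.2)&(h>-.01)&(h<.012)
    if m.sum()>50: a=np.polyfit(w[m]@ex,w[m][:,2],1)[0]; print("left floor tilt",np.arctan(-a).round(3))
E
python3 - <<'E'
from h import *
release("carton",.057,-.0395,-1,.028)
r.reach(W(-.12,0,.33),down(yaw))
inlane();t,c=find()
snap("scene","p5",(190,130,330,250),5)
E
```

```text
released 24.3 tcp [ 0.1068 -0.0395  0.1776] F [-0.3  0.1 -1. ] w 0.062
lane s 2..46 y -72..-9 h 49 n 419
left floor tilt 0.361
tins [[564.3, -402.6], [550.6, 395.3], [439.3, -294.4]] cartons [[566.4, -287.9, 66.6, 45.2, 48.7], [440.5, 389.6, 67.4, 44.7, 88.2]] other [[557.5, 283.8, 76.8], [450.2, -395.2, 79.3]]
```

View pics/p5.png

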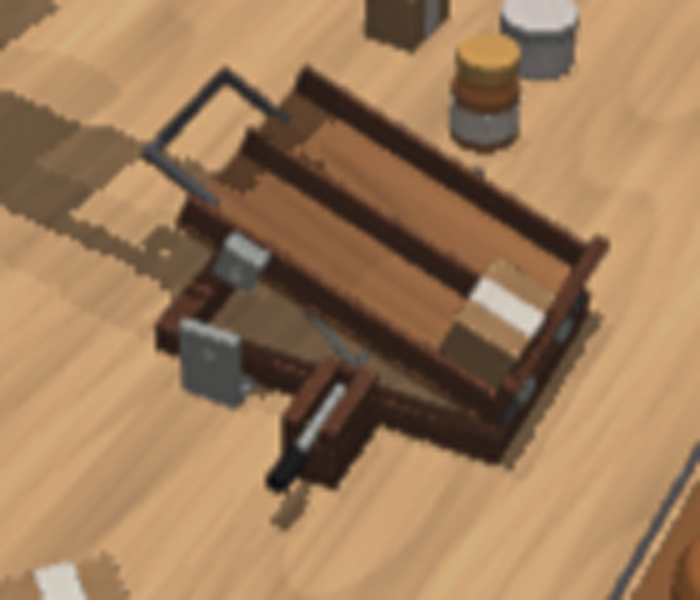

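The carton slid flush against the stop, s = 2..46, upright and square. Loading the next carton and the first tin, aborting on any warning.

```bash
cat >> h.py <<'E'
def load(kind,key,s):
    yl=.0395 if kind=="tin" else -.0395
    t,c=find(); L=t if kind=="tin" else c
    f=min(L,key=lambda x:np.hypot(*(x[:2]-key)));print(kind,f)
    sg,hg=go(f,kind,s,yl)
    q=r.read_state();w=q["grip_width"]
    tcp=np.array(q["eef_pos"])
    if np.linalg.norm(tcp-lane(yl,s,hg+.010))>.006: raise SystemExit("stopped short; holding %.4f %s"%(w,loc(tcp)))
    release(kind,s,yl,sg,hg)
    r.reach(W(-.12,0,.33),down(yaw)); inlane(); st()
E
python3 - <<'E'
from h import *
load("carton",[566,-288],.102)
load("tin",[550,395],.064)
snap("scene","p6",(190,130,330,250),5)
E
```

```text
tins [[563.4, -402.4], [550.6, 395.4], [439.5, -293.7]] cartons [[566.7, -287.5, 66.2, 45.4, 48.8], [440.6, 389.4, 67.4, 44.5, 89.4]] other [[556.7, 283.1, 76.5], [450.2, -396.2, 78.5]]
carton [ 566.7 -287.5   52.    66.2   45.4   48.8]
plan (np.float64(0.5352094556663993), np.float64(5.564109655357923), -1)
grip 28.7 tcp [-0.0317 -0.3269  0.035 ] F [ 0.7 -0.2  5.1] w 0.0435
lowered hit=False 32.2 tcp [ 0.0339 -0.0395  0.1105] F [-1.1 -0.7 -1.2] w 0.0435
released 33.7 tcp [ 0.0647 -0.0394  0.1935] F [-0.6  0.6  0.6] w 0.0618
lane s 2..89 y -72..-6 h 49 n 798
left floor tilt 0.357
 34.7 tcp [-1.191e-01 -3.000e-04  3.291e-01] F [-0.4  0.2 -0.2] w 0.062
tins [[563.4, -402.5], [550.6, 395.8], [439.5, -295.4]] cartons [[440.6, 389.5, 67.2, 44.5, 89.3]] other [[557.4, 282.9, 76.5], [450.2, -395.0, 79.0]]
tin [550.6 395.8  48.   58.9  58.9 175.2]
plan (np.float64(0.3802485004067615), np.float64(0.7853981633974483), -1)
grip 37.9 tcp [-0.0156  0.3571  0.0392] F [-0.9 -0.1  5.1] w 0.059
lowered hit=False 41.5 tcp [0.0708 0.0395 0.1009] F [-0.6  1.1 -1. ] w 0.0588
released 43.0 tcp [0.1017 0.0395 0.1838] F [-0.2 -0.8 -0.6] w 0.0751
lane s 2..89 y -71..-6 h 49 n 799
lane s 3..59 y 12..65 h 46 n 383
left floor tilt 0.328
 44.1 tcp [-1.191e-01 -1.000e-04  3.293e-01] F [-0.6 -0.7  0.8] w 0.0751
```

View pics/p6.png

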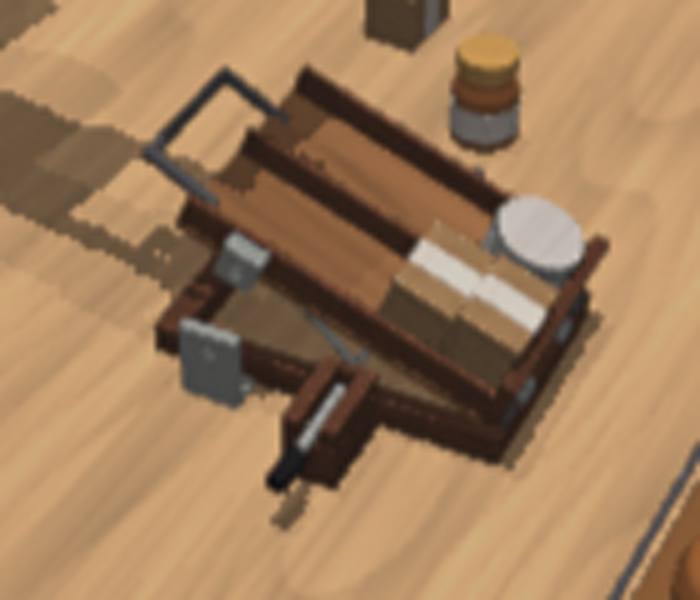

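All seated. Loading the remaining three.

```bash
python3 - <<'E'
from h import *
load("carton",[440,389],.146)
load("tin",[439,-294],.124)
load("tin",[563,-402],.181)
find()
p,d=snap("scene","p7s",(190,130,330,250),5);snap("top","p7",(190,120,320,250),4)
a=cv2.imread("pics/p7.png");s=cv2.imread("pics/p7s.png");s=cv2.resize(s,(390,334));a=cv2.resize(a,(400,400));s=cv2.copyMakeBorder(s,0,66,0,0,0);cv2.imwrite("pics/p7b.png",np.hstack([a,s]))
E
```

```text
tins [[563.4, -402.6], [439.3, -294.2]] cartons [[440.5, 389.4, 67.0, 44.5, 89.3]] other [[557.3, 283.3, 76.3], [449.1, -396.5, 79.2]]
carton [440.5 389.4  51.8  67.   44.5  89.3]
plan (np.float64(1.4938409860141815), np.float64(6.270968002415627), -1)
grip 47.4 tcp [-0.1259  0.3559  0.0349] F [ 0.3 -0.6  4. ] w 0.0435
lowered hit=False 51.3 tcp [-0.0073 -0.0396  0.126 ] F [-0.7 -0.  -2.1] w 0.0436
released 52.8 tcp [ 0.0234 -0.0394  0.209 ] F [-0.   0.3 -1.4] w 0.0623
lane s 4..133 y -71..-7 h 50 n 1201
lane s 4..60 y 11..65 h 45 n 387
left floor tilt 0.334
 53.7 tcp [-1.192e-01 -3.000e-04  3.289e-01] F [ 0.6  0.5 -1. ] w 0.062
tins [[563.9, -402.7], [439.5, -294.6]] cartons [] other [[556.2, 283.4, 76.4], [450.2, -395.8, 79.3]]
tin [ 439.5 -294.6   48.    60.3   57.8   89.1]
plan (np.float64(0.2711449667469463), np.float64(-0.7853981633974483), -1)
grip 56.8 tcp [-0.1592 -0.328   0.0389] F [-1.   1.1  6.3] w 0.0587
lowered hit=False 60.7 tcp [0.0147 0.0395 0.122 ] F [-0.1  0.4 -2. ] w 0.0591
released 62.2 tcp [0.0454 0.0395 0.2049] F [-0.3  1.2 -0.9] w 0.075
lane s 3..133 y -71..-7 h 50 n 1199
lane s 5..117 y 11..65 h 46 n 777
left floor tilt 0.204
 63.1 tcp [-0.1191 -0.      0.3291] F [ 0.  -0.5 -0.8] w 0.0752
tins [[563.5, -402.0]] cartons [] other [[557.7, 283.6, 76.6], [450.2, -396.3, 79.3]]
tin [ 563.5 -402.    48.    59.5   59.2   90.4]
plan (np.float64(0.2831480742603447), np.float64(-0.7853981633974483), -1)
grip 66.5 tcp [-0.0403 -0.4412  0.0393] F [ 0.  -0.6  4.3] w 0.0585
lowered hit=False 70.6 tcp [-0.0387  0.0395  0.142 ] F [-0.3  0.4 -1.1] w 0.0588
released 72.1 tcp [-0.0079  0.0395  0.2251] F [ 0.5 -0.4 -0. ] w 0.0748
lane s 4..133 y -71..-7 h 49 n 1202
lane s 8..170 y 10..65 h 46 n 1163
 72.8 tcp [-0.1198  0.      0.3293] F [ 0.9  0.3 -0.8] w 0.0746
tins [] cartons [] other [[556.4, 283.3, 76.6], [450.2, -395.6, 79.2]]
```

View pics/p7b.png

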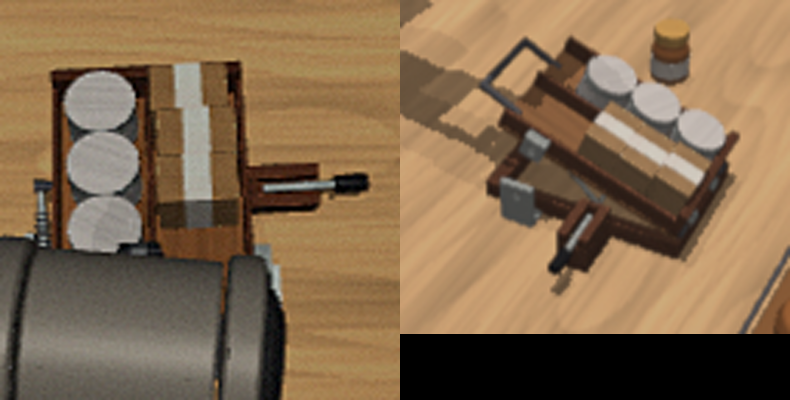

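All packs look seated; the arm covers part of the last tin. I'll move it clear and measure tin spacing, carton spans and tilt.

```bash
python3 - <<'E'
from h import *
r.reach(np.array([.2,-.45,.3]),down(0)); r.hold(.5)
inlane();find()
p,d=snap("top","p8",(190,115,320,245),4.5);P=cloud("top",d);w=P-o
F=lane(0,0,.002)-o;s=(w-F)@u3;y=w@ey;h=(w-F)@n3
M=((h>.039)&(h<.053)&(y>.003)&(y<.08)&(s>-.01)&(s<.23)&(p.min(2)>120)).astype(np.uint8)
M=cv2.morphologyEx(M,cv2.MORPH_OPEN,np.ones((3,3)));k,L,S,C=cv2.connectedComponentsWithStats(M,connectivity=4)
for i in range(1,k):
    if S[i,4]>80: m=L==i;print("tin s",(s[m].min()*1e3).round(),(s[m].max()*1e3).round(),"c",(s[m].mean()*1e3).round(1),(y[m].mean()*1e3).round(1),"h",(h[m].mean()*1e3).round(1),S[i,4])
m=(abs(y+.0395)<.02)&(s>.15)&(s<.21)&(abs(h)<.012);print("tilt right",np.arctan(-np.polyfit(w[m]@ex,w[m][:,2],1)[0]))
st()
E
```

```text
lane s 3..133 y -71..-7 h 50 n 1207
lane s 7..176 y 10..65 h 46 n 1217
left floor tilt 0.164
tins [] cartons [] other [[556.3, 283.2, 76.3], [450.5, -398.0, 79.3]]
tin s 0.0 58.0 c 30.5 38.8 h 45.7 331
tin s 61.0 118.0 c 90.3 37.8 h 45.6 359
tin s 122.0 177.0 c 150.4 37.4 h 45.7 389
tilt right 0.35595168713914016
 75.6 tcp [-0.4062 -0.4716  0.3   ] F [ 0.2 -0.1 -0.4] w 0.0754
```

View pics/p8.png

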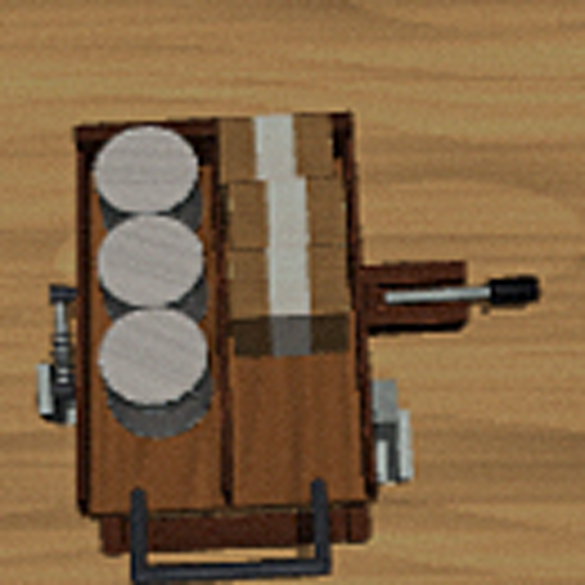

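Tin centres sit at s = 30.5, 90.3 and 150.4 (60 mm pitch), so the tins are touching. The cartons span 3..133, three times 44 mm. The tray is at 0.356 rad, the pin is parked, and the jar and shaker haven't moved. Handing in.

```bash
python3 -c "
from workcell import r
print(r.finish_job())"
```

```text
the job is handed in; nothing more can be done
None
```

The display is set up and the job is handed in, at about 76 s of the 210 s allowed. I drew the pin and parked it in the notch, then lifted the tray by its bar until it stood open. The three tins went into the left lane and the three cartons into the right lane; all six packs were there.

**Last checks**
- **Tray:** the right-lane floor measured 0.356 rad, so the tray stands open. My left-floor fit read only 0.164 at the end. It drifted down as tins went in, because their sides fall inside its mask, and the tins' tops still measure parallel to an open floor, so I discounted it.
- **Tins:** their centres are 30.5, 90.3 and 150.4 mm up from the stop, so they are touching and right down.
- **Cartons:** they span 3 to 133 mm up from the stop, upright and wide face to the front. The first one sits about 5 mm to the left of the other two but is still within the lane.
- **Pin:** the last picture shows it lying in the notch, tip inward.
- **Honey jar and shaker:** they are where they started, within the measuring noise of about 2 mm.
- **Forces:** the largest change I logged on the tool was about 12 N, during the tray lift. No pack was blocked on its way into a lane, and I saw no pack knocked aside.

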